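Draw the hall vent window shut with the window pole

TASK

It has started to rain: take the window pole from the shelf, hook its crook through the brass ring of the swing eye on the open vent sash and draw the sash gently home until its catch holds it shut, without wrenching the eye. Only the pole may touch the sash or its eye, never the gripper or arm. Then unhook the pole and lay it flat on the shelf, clear of everything else, leaving the window shut and the other things where they stand.

Things in the scene. Friction and masses are not known exactly. Their poses are not given: they have to be found in the camera images.
- window: white painted window, fixed glazed light below and open vent sash above, 300 mm wide, 490 high, 60 deep, in a piece of plastered wall 400 mm wide, 560 high; all fixed, on the shelf. Origin on the shelf under the middle of the sash's hinge line; x points outdoors, away from the room, y along the hinge, z up. Room face of the facings at x = -40 mm; a 20 mm high board in front reaches x = -65 mm
- sash_hinge (a point): middle of the vent sash's horizontal hinge line, 445 mm above the shelf; axes as the window's. The vent opening around it is 240 mm wide (y from -120 to 120 mm) and runs from the top of the middle rail, 265 mm above the shelf, to the head at 455 mm
- sash (a joint): opening angle of the top-hung vent sash in rad: 0 = fully shut in its frame (hard stop), positive = lower edge swung outdoors; starts at 0.4 to 0.65. White frame with glass, 234 mm wide, 168 high, 24 thick, about 0.75 kg. Hinge friction keeps it where it is left; drawing it takes about 1 to 5 N at the eye, until the catch
- catch (a point): top of the sprung steel roller catch on the middle rail, 60 mm to the +y side of the window's middle. From about 0.085 rad on it resists the closing sash: 13 to 19 N in all at the eye. The sash's strike rides over it at about 0.045 rad, the pull then eases, but the sash must still be drawn on to its stop; the catch then holds it shut against about 12 N at the eye
- pin (a point): pin of the brass swing eye, in the middle of the sash's bottom rail, 9 mm in front of its room face; 21 mm to the room side of and 142 mm below the hinge line when shut. Axes as the sash's: y along the hinge, x outdoors, equal to the window's when shut. On the pin turns a shank with a ring, 23 mm inside, 35 mm outside, its centre 32 mm from the pin. The ring's hole always runs along y
- eye_base (a point): foot of the brass plate that carries the swing eye's pin, on the rail's room face. The eye turns stiffly about the pin (some 4 N at the ring) and stays as last left: its ring may stand anywhere from 0.8 rad above to 0.5 rad below straight out from the sash. No reading gives this angle: find the ring by touch or by sight. Under a strong pull it lines up with the pull
- pole: window pole lying flat on the shelf, 376 mm long, about 0.13 kg. x along it towards the hook, y to the side to which the crook bends, z up as it lies. Origin on its underside at the front end of the handle. Ash handle, rectangular, 22 mm wide, 26 high, from x = -200 to 0 mm; aluminium rod, 8 mm diameter, from x = 0 to 164 mm, its centre 13 mm above the underside. Balances at about x = -45 mm
- hook (a point): middle of the pole's crook, the part that goes through the ring: at x = 166, y = 24, z = 13 mm of the pole, axes as the pole's. The crook is of the same 8 mm rod, lies in the flat of the pole, turns to +y at x = 172 mm and is swept back a little to its free end at x = 160, y = 40 mm
- hook_tip (a point): free end of the crook, at x = 160, y = 40, z = 13 mm of the pole
- hook_bend (a point): outer corner where the rod turns into the crook, at x = 170, y = 2, z = 13 mm of the pole
- pot: empty white ceramic plant pot, 114 mm across the rim, 100 mm high, origin under its base. Bystander
- glasses_box: closed red plastic flip-top sunglasses box, 75 x 165 x 58 mm, long along y, origin under its middle. Bystander
- door_wedge: aluminium door wedge, 112 x 45 x 34 mm, long along x, origin under its middle. Bystander
- key_tray: empty birch key tray, 200 x 110 x 26 mm, long along x, origin under its middle. Bystander

How it is judged:
On the way, in this order (a step that is already met when the one before it is completed fails the run):
1. the sash is being drawn in by the crook in the eye, and stands part way (value of joint sash between 0.08 and 0.36 rad and distance between hook and pin below 0.046 m and ((y of hook_tip in the frame of pin above 0.002 m and y of hook_bend in the frame of pin below -0.002 m) or (y of hook_tip in the frame of pin below -0.002 m and y of hook_bend in the frame of pin above 0.002 m))), for 0.05 s.
2. the sash is drawn fully shut with the crook still in the eye (value of joint sash below 0.02 rad and distance between hook and pin below 0.046 m and ((y of hook_tip in the frame of pin above 0.002 m and y of hook_bend in the frame of pin below -0.002 m) or (y of hook_tip in the frame of pin below -0.002 m and y of hook_bend in the frame of pin above 0.002 m))), for 0.1 s.
At the end, for the whole second after the job is handed in: The sash is shut (joint under 0.02 rad) and stays so by its catch; the pole lies flat on the shelf (underside within 8 mm of it, tilt under 0.1 rad), at rest, let go and touching neither the window nor any other thing; pot, glasses box, door wedge and key tray are within 20 mm of where they stood (value of joint sash below 0.02 rad and height (world z) of pole below 0.008 m and angle between pole's own z axis and vertical below 0.1 rad and linear speed of pole below 0.02 m/s and contact force between pole and window below 0.1 N and contact force between pole and pot below 0.1 N and contact force between pole and glasses_box below 0.1 N and contact force between pole and door_wedge below 0.1 N and contact force between pole and key_tray below 0.1 N and distance of each of pot, glasses_box, door_wedge, key_tray from where it was at the start of the episode below 0.02 m).
It fails at once if the gripper or arm touches the sash (contact force between any of the fingers, the arm and sash above 1 N).
It fails at once if the eye is wrenched: more than 45 N between pole and sash (contact force between pole and sash above 45 N).
It fails at once if the sash is slammed (faster than 1.5 rad/s) (velocity of joint sash below -1.5 rad/s).
It fails at once if the pole is dropped: falling free at over 0.8 m/s (linear speed of pole above 0.8 m/s and contact force between the fingers and pole below 0.05 N).
It fails at once if a bystander is pushed by more than 20 mm or the pot is tipped (distance of any of pot, glasses_box, door_wedge, key_tray from where it was at the start of the episode above 0.02 m or angle between pot's own z axis and vertical above 0.4 rad).
It also fails if it takes over 59 s, if anything falls off the work surface, if the arm or the gripper's body presses on something with over 40 N, if the wrist force passes 120 N, or if a joint passes its speed limit or range.

ROBOT

A 6-joint arm with a two-finger parallel gripper is mounted at the origin on the work surface. World frame = base frame: x ahead of the robot, y to its left, z up, the work surface at z = 0. Lengths are in m, angles in rad, forces in N, time in s.
With the tool pointing down it reaches from about 0.15 to 0.775 m from the base axis. Payload 6.1 kg.
Tool frame: the origin (TCP) lies at the very end of the fingers, on their centre line; the grasp point (between the pads) lies 19 mm behind it (env.grip_depth is the distance from the TCP to the grasp point, in m); z points along the fingers, y is the line along which they close (so a half turn about z gives the same grasp; the last joint's range is limited). The gripper opens to 85 mm and grips with 20 to 120 N. Pads are 22 mm wide; open, the fingers measure 114 mm over their backs; the gripper's body (76 mm by 85 mm) begins 54 mm behind the grasp point. The pads swing forward as they close: fully open they stand 13 mm farther back than shut.
Start: joints at [-1.105, 0.126, -0.04, 1.405, 0, 1.571], TCP at [0.236, -0.469, 0.231] pointing down, gripper open.
Joint ranges: [-2.72, 2.72], [-0.95, 1.95], [-1.27, 1.35], [-1.78, 2.02], [-1.46, 1.47], [-3.14, 3.14]. Speed limits (rad/s): [2.39, 2.39, 3.01, 3.14, 3.14, 3.14].

INTERFACE

Orientations are given as a rotation vector (axis times angle).
In Python, from workcell import env gives the robot as it stands.
- The arm moves only by the shell command python3 -m handwheel 'ROWS' [FORCE]. ROWS is JSON, one flat list of numbers, 5 for each row, row after row: the opening, from 0 (shut) to 1 (fully open), then the shift along the world's x, y, z as a fraction of full scale, then the turn about the world's z as a fraction of full scale. A call has 1 to 5 rows; each row is the pose to reach, as a shift and turn from the pose commanded when the call began; what a row does not reach only later rows make up. Full scale, the value 1, is 300 mm for a shift and pi/4 rad for a turn. A row lasts 1/10 s, in which the tool goes at most 50 mm and 8.59 degrees, less where a joint would pass 70% of its speed; a pose out of reach is approached as far as the arm can. A call with a number of a shift or a turn outside -1 to 1 is refused whole. A call with a gripper value outside its range is refused whole. The fingers move at their own pace and stop on an object; FORCE is the grip in N (left out, the last holds). Time passes only in rows, so rows that repeat a pose let the fingers close. It gives the time, the measured TCP pose, the force, the opening and the grip force at its end, in the units of the state.
- env.state(): the state, without advancing time (a new reading comes with each control period).
- env.camera(name): name is "scene" or "top" or "wrist"; returns a dict with "color" (420x560x3 uint8, blue, green, red), "fx", "fy", "cx", "cy" (pixels), "extrinsics" (4x4, takes a point from camera to world coordinates); the wrist camera has in their place "mount" (4x4, takes a point from camera to tool coordinates, whose origin is the TCP and whose axes are the flange's). Camera axes: x right, y up, looking along -z (the intrinsics and any distortion apply to the point x, -y, -z); pixel columns grow to the right and rows downward; lengths in m; the calibration is good to about 2 mm. A picture is of the moment at which its call begins: read the wrist's pose just before it. There is no depth.
- env.job_done(): hands the job in; it is judged then, once.
The state is a dict: "time": time; "joints": joint angles; "dq": joint speeds; "tau": joint torques, N m; "eef_pos": TCP position; "tcp_rot": TCP orientation; "force": force on the tool from outside, world axes, zero at the start; "ft_torque": the same for the moment, N m; "grip_width": finger opening in m; "gripper_force": force on a finger pad.
Only numpy, scipy, OpenCV 4.12 (cv2) and the standard library are available. Lean on these libraries where they do the work, as an engineer would, in place of code of your own. Each camera call takes 0.05 s, during which the arm holds its last target. There are 200 camera calls.

## Working session

There is one attempt and no reset: what is moved stays moved. The work goes in short steps, Python scripts to look and compute and a shell command to move; the robot and the scene stay as the last step left them, time stands still between calls to the robot, and variables do not carry over. Pictures are saved under pics/ and viewed, at most 13 in all, crops included, and the job is handed in when it is done.

```bash
ls; mkdir -p pics
cat > h.py <<'E'
import numpy as np, cv2
from workcell import env
def snap(n,f):
    c=env.camera(n); cv2.imwrite(f,c["color"]); return c
E
python3 - <<'E'
from h import *
import pickle
s=env.state(); print(s)
d={}
for n in("scene","top","wrist"):
    d[n]=snap(n,f"pics/{n}0.png")
    print(n,{k:(v.tolist() if hasattr(v,'tolist') else v) for k,v in d[n].items() if k!='color'})
pickle.dump(d,open('cal.pkl','wb'))
E
```

```text
pics
{'time': 0.0, 'joints': array([-1.10500086e+00,  1.26378576e-01, -4.06196508e-02,  1.40540500e+00,
        1.24509751e-05,  1.57077956e+00]), 'dq': array([-0.00184059, -0.00033535,  0.00068234, -0.00011186, -0.00082905,
       -0.0001005 ]), 'tau': array([ 8.87601145e-04, -4.35916471e+01,  3.52922738e+01,  1.71339826e-02,
        3.87471644e-06,  6.00541696e-06]), 'eef_pos': array([ 0.23561179, -0.46869591,  0.23052389]), 'tcp_rot': array([-3.05524474e+00, -7.24737321e-01,  5.63228529e-04]), 'force': array([ 0.53222905, -0.30699756, -0.27405673]), 'ft_torque': array([ 0.01429273,  0.00603926, -0.02439928]), 'gripper_force': 0.0, 'grip_width': 0.0854418514735496}
scene {'fx': 524.4594016226714, 'fy': 524.4594016226714, 'cx': 268.9628744743771, 'cy': 201.5849839385183, 'extrinsics': [[0.8660486399803055, -0.31918926570986844, 0.38480899917213296, 1.1466973567337078], [0.4996382368501025, 0.5249571235986672, -0.6890440121358974, -0.992321998860889], [0.017927226935154007, 0.7890109194672841, 0.6141175648813563, 1.0875388921760287], [0.0, 0.0, 0.0, 1.0]]}
top {'fx': 539.3079520816398, 'fy': 539.3079520816398, 'cx': 287.86101409309725, 'cy': 208.94689990806435, 'extrinsics': [[0.024267890077763383, 0.9835998461516527, -0.1787244028151135, 0.35489490549004504], [-0.9996964555208518, 0.024636815988193998, -0.00015529652145060814, -0.06848164105748737], [0.004250450590149127, 0.1786739207282619, 0.9838991633909298, 1.6592426500933324], [0.0, 0.0, 0.0, 1.0]]}
wrist {'fx': 368.504286169149, 'fy': 368.504286169149, 'cx': 282.9272365529058, 'cy': 221.4926439980426, 'mount': [[0.0005339415512568757, 0.9617448814987055, 0.27394615861051863, 0.07071905216321357], [0.9999994946503294, -0.0007468696414335544, 0.0006729671782988944, -0.0010022204197713824], [0.0008518248083991128, 0.2739456608467787, -0.9617447942659821, -0.14235348539725626], [0.0, 0.0, 0.0, 1.0]]}
```

View pics/scene0.png

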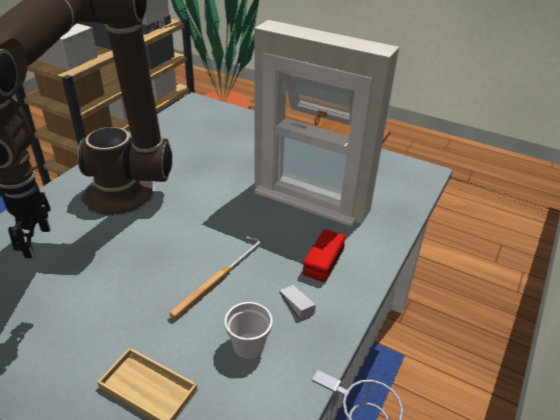

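View pics/top0.png

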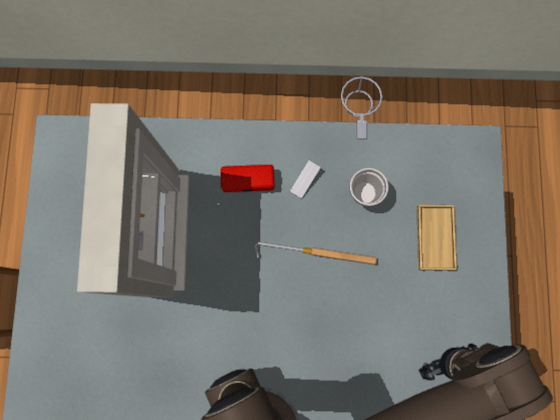

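The scene view shows the window (facing the camera, vent and brass eye near (320,117)), and the pole at (172,315)→(258,242). The top view shows the pole from (377,262) to (258,246), with the window at left. I'll enlarge them.

Run:
```python
from h import *
s=cv2.imread('pics/scene0.png'); t=cv2.imread('pics/top0.png')
R=lambda i,x,y,w,h,k:cv2.resize(i[y:y+h,x:x+w],None,fx=k,fy=k,interpolation=cv2.INTER_CUBIC)
cv2.imwrite('pics/a.png',R(s,250,20,155,145,4)[:600])
cv2.imwrite('pics/b.png',np.vstack([R(t,245,230,140,45,5),R(t,80,95,140,70,5)])[:600] if 0 else np.vstack([R(t,245,235,140,35,5),R(t,70,95,140,0+84,5)]))
```

```text
(no output)
```

View pics/a.png

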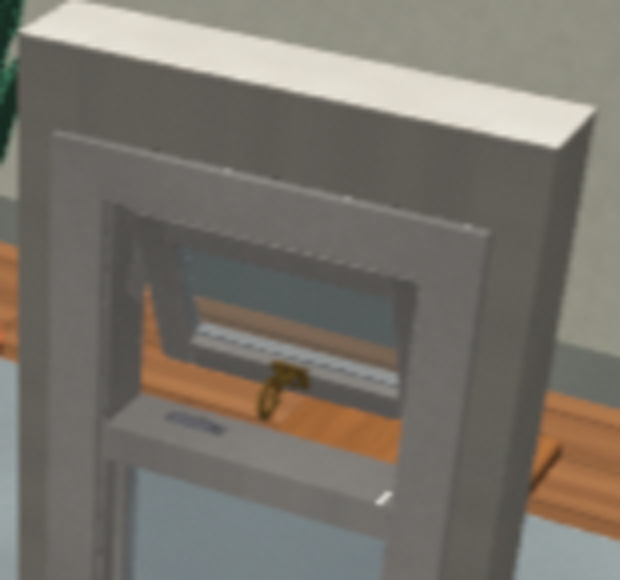

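View pics/b.png

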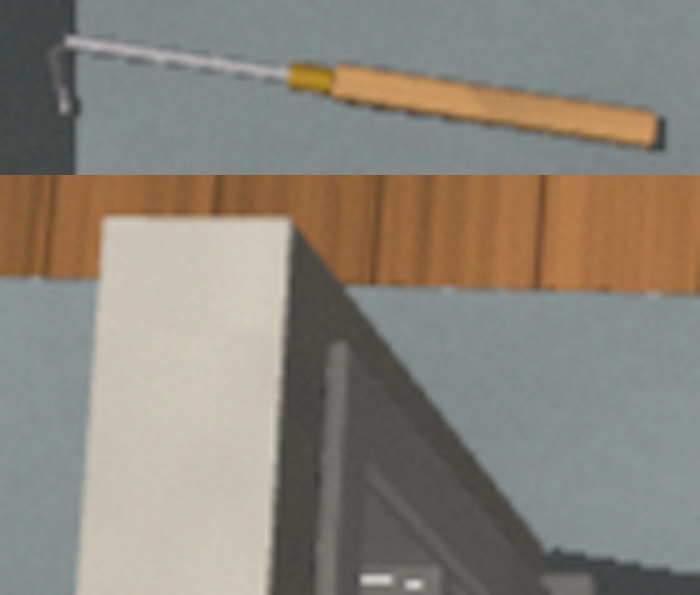

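Crop a: wall and facing corners are clear. The facing top corners are at (55,132) and (490,232), the eye pin is about (290,372), and the ring centre is about (268,398). Crop b: pole bend at (68,40), tip at (67,108), handle from (333,82) to (655,128). Next I'll fit the poses.

```bash
cat > fit.py <<'E'
import numpy as np, pickle
from scipy.optimize import least_squares
d=pickle.load(open('cal.pkl','rb'))
def proj(n,P):
    c=d[n];E=c['extrinsics'];p=(np.asarray(P)-E[:3,3])@E[:3,:3]
    return np.array([c['cx']+c['fx']*p[0]/-p[2], c['cy']-c['fy']*p[1]/-p[2]])
def T(v,P): # v=x,y,yaw
    c,s=np.cos(v[2]),np.sin(v[2]); return np.array([v[0]+c*P[0]-s*P[1], v[1]+s*P[0]+c*P[1], P[2]])
A=lambda u,v:(250+u/4,20+v/4)
B1=lambda u,v:(245+u/5,235+v/5); B2=lambda u,v:(70+u/5,95+(v-175)/5)
E
python3 - <<'E'
from fit import *
pole=[('top',B1(68,40),(.170,.000,.017)),('top',B1(67,108),(.160,.040,.015)),('top',B1(333,82),(0,0,.026)),('top',B1(655,128),(-.2,0,.026)),
 ('scene',(172,315),(-.2,0,.015)),('scene',(258,242),(.16,.04,.013))]
def run(F,v0):
    f=lambda v:np.concatenate([proj(n,T(v,P))-uv for n,uv,P in F])
    r=least_squares(f,v0,loss='soft_l1');print(np.round(r.x,4),np.round(f(r.x).reshape(-1,2),1).tolist());return r.x
p=run(pole,[.3,-.1,1.57])
win=[('scene',A(55,132),(-.04,.15,.49)),('scene',A(490,232),(-.04,-.15,.49)),('top',B2(345,345),(-.04,-.15,.49))]
w=run(win,[.3,.3,1.57])
for x,z in[(-.065,.02)]:
  for y in(.15,-.15):print('board',proj('scene',T(w,(x,y,z))),proj('top',T(w,(x,y,z))))
print('vent',[((proj('scene',T(w,(-.04,y,z)))-(250,20))*4).round() for y,z in((.12,.455),(-.12,.455),(.12,.265),(-.12,.265))])
def eye(q,a):
    c,s=np.cos(q),np.sin(q); R=lambda x,z:np.array([c*x-s*z,0,.445+s*x+c*z])
    return R(-.021,-.142),R(-.021-.032*np.cos(a),-.142+.032*np.sin(a))
f=lambda u:np.concatenate([proj('scene',T(w,P))-m for P,m in zip(eye(*u),(A(290,372),A(268,398)))])
for a0 in(-.5,.5):
  r=least_squares(f,[.5,a0],bounds=([.3,-1],[.7,1]));print('q,a',r.x,f(r.x))
P,Q=eye(*r.x);print('pin',T(w,P),'ring',T(w,Q))
np.save('w.npy',w);np.save('p.npy',p)
E
```

```text
[ 0.5249 -0.1427  1.4424] [[-2.3, -0.6], [-1.0, -0.7], [-0.2, -0.8], [0.7, 0.1], [-1.5, 1.7], [-11.3, -4.1]]
[0.5878 0.2935 1.704 ] [[3.0, 8.3], [-1.6, 2.4], [-0.5, 0.3]]
board [261.73720572 198.13403559] [194.43289105 273.39122979]
board [348.7208458  221.25188526] [186.9264057  177.30215021]
vent [array([105., 219.]), array([433., 282.]), array([ 99., 451.]), array([402., 519.])]
q,a [0.52257785 0.38762454] [-0.15200178  0.7407365   2.05102708  0.08581543]
q,a [0.52257756 0.38762709] [-0.15200591  0.74074621  2.05102387  0.08580098]
pin [0.58078904 0.34573808 0.31147053] ring [0.58500163 0.31431009 0.30716521]
```

Run:
```python
from fit import *
w=np.load('w.npy')
# params x,y,yaw, wall front xw, wall back xb, board half width b
def F(v):
    xw,xb,b=v[3:6]
    return [('scene',A(55,132),(-.04,.15,.49)),('scene',A(490,232),(-.04,-.15,.49)),('top',B2(345,345),(-.04,-.15,.49)),
 ('scene',A(22,38),(xw,.2,.56)),('scene',A(560,148),(xw,-.2,.56)),('scene',A(75,2),(xb,.2,.56)),('scene',A(595,108),(xb,-.2,.56)),
 ('top',B2(292,217),(xw,-.2,.56)),('top',B2(104,217),(xb,-.2,.56)),('top',(79,291),(xb,.2,.56)),
 ('scene',(256,191),(-.065,b,.02)),('scene',(354.5,218),(-.065,-b,.02)),('top',(188.5,176.5),(-.065,-b,.02)),('top',(185,290),(-.065,b,.02))]
f=lambda v:np.concatenate([proj(n,T(v,P))-uv for n,uv,P in F(v)])
r=least_squares(f,[*w,-.02,.06,.16],loss='soft_l1');w=r.x[:3];print(np.round(r.x,4),np.round(f(r.x).reshape(-1,2),1).tolist())
print('vent',[((proj('scene',T(w,(-.04,y,z)))-(250,20))*4).round() for y,z in((.12,.455),(-.12,.455),(.12,.265),(-.12,.265))])
def eye(q,a):
    c,s=np.cos(q),np.sin(q); R=lambda x,z:np.array([c*x-s*z,0,.445+s*x+c*z])
    return R(-.021,-.142),R(-.021-.032*np.cos(a),-.142+.032*np.sin(a))
g=lambda u:np.concatenate([proj('scene',T(w,P))-m for P,m in zip(eye(*u),(A(290,372),A(268,398)))])
r=least_squares(g,[.5,.3],bounds=([.3,-1],[.7,1]));print('q,a',r.x,g(r.x))
P,Q=eye(*r.x);print('pin',T(w,P),'ring',T(w,Q))
pole=[('top',B1(68,40),(.170,.000,.017)),('top',B1(67,108),(.160,.040,.015)),('top',B1(333,82),(0,0,.026)),('top',B1(655,128),(-.2,0,.026)),
 ('scene',(172,315),(-.2,0,.015)),('scene',(258,242),(.17,.0,.013))]
f=lambda v:np.concatenate([proj(n,T(v,P))-uv for n,uv,P in pole])
r=least_squares(f,[.5,-.1,1.5],loss='soft_l1');p=r.x;print(np.round(p,4),np.round(f(p).reshape(-1,2),1).tolist())
print('grasp x=-50',T(p,(-.05,0,.013)))
np.save('w.npy',w);np.save('p.npy',p)
```

```text
[ 0.5784  0.3074  1.6025 -0.0332  0.047   0.1749] [[3.6, 3.8], [-6.1, 1.6], [-0.2, 5.5], [-2.1, -0.7], [-0.6, 0.3], [-2.0, -0.0], [0.0, 0.1], [-0.5, -1.5], [-0.3, -1.3], [-0.0, -0.4], [-0.7, -1.0], [-3.0, 4.5], [-1.0, -2.3], [-0.5, -2.8]]
vent [array([105., 202.]), array([417., 276.]), array([ 99., 432.]), array([387., 514.])]
q,a [0.46756284 0.25844748] [-0.38869433  0.29287467  0.83989821 -0.01176355]
pin [0.57695821 0.35260997 0.30877599] ring [0.57794968 0.3213228  0.30213297]
[ 0.5238 -0.1432  1.4486] [[-2.2, 0.1], [-0.8, 0.0], [-0.1, -0.5], [1.0, -0.0], [-1.6, 1.9], [0.4, -0.5]]
grasp x=-50 [ 0.51773375 -0.19285688  0.013     ]
```

```bash
python3 -m handwheel '[1,0.47,0.48,-0.2,0.95, 1,0.47,0.48,-0.2,0.95, 1,0.47,0.48,-0.2,0.95, 1,0.47,0.48,-0.2,0.95, 1,0.47,0.48,-0.2,0.95]'; python3 -m handwheel '[1,0.47,0.48,-0.2,0.3, 1,0.47,0.48,-0.2,0.3, 1,0.47,0.48,-0.2,0.3, 1,0.47,0.48,-0.2,0.3, 1,0.47,0.48,-0.2,0.3]'
python3 - <<'E'
from h import *
from scipy.spatial.transform import Rotation as R
s=env.state();M=R.from_rotvec(s['tcp_rot']).as_matrix();print(s['time'],s['eef_pos'],np.degrees(np.arctan2(M[1,1],M[0,1])),s['joints'])
snap('wrist','pics/w1.png')
E
```

```text
time: 0.65
eef_pos: [0.3784, -0.3214, 0.1693]
tcp_rot: [-2.57, -1.801, -0.001]
force: [-0.3, 0.3, 0.5]
grip_width: 0.0854
gripper_force: 0.0
time: 1.15
eef_pos: [0.5195, -0.1774, 0.109]
tcp_rot: [-2.347, -2.084, 0.0]
force: [0.2, -0.1, -1.2]
grip_width: 0.0852
gripper_force: 0.0
1.15 [ 0.51947805 -0.1774494   0.10903161] -6.797057375192138 [-3.29738953e-01  1.99869536e-01 -2.20825583e-01  1.15250441e+00
  1.06697562e-03  1.35968877e+00]
```

View pics/w1.png

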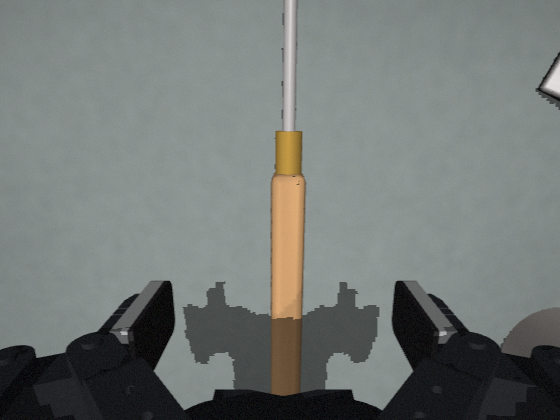

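The pole is centred between the fingers. The handle's front edge is at (288,174), the ferrule's front at (289,132), and the rod is vertical at column 290.

```bash
cat >> fit.py <<'E'
from scipy.spatial.transform import Rotation as Ro
def wray(pos,rot,u,v,z):
    c=d['wrist'];M=c['mount'];Rt=Ro.from_rotvec(rot).as_matrix()
    r=Rt@(M[:3,:3]@np.array([(u-c['cx'])/c['fx'],-(v-c['cy'])/c['fy'],-1])); o=pos+Rt@M[:3,3]
    return o+r*(z-o[2])/r[2]
E
python3 - <<'E'
from fit import *
from workcell import env
s=env.state()
for u,v,z in((288,175,.026),(289,132,.02),(290,2,.013)):print(wray(s['eef_pos'],s['tcp_rot'],u,v,z))
print(T(np.load('p.npy'),(0,0,0)))
E
python3 -m handwheel '[1,0,0,-0.2,0, 1,0,0,-0.34,0, 1,0,0,-0.35,0, 0,0,0,-0.35,0, 0,0,0,-0.35,0]' 110; python3 -m handwheel '[0,0,0,0,0, 0,0,0,0,0, 0,0,0,0,0, 0,0,0,0,0]'
```

```text
[ 0.52515032 -0.14220958  0.026     ]
[ 0.52872931 -0.11698067  0.02      ]
[ 0.53762993 -0.04496895  0.013     ]
[ 0.5238265  -0.14322948  0.        ]
time: 1.7
eef_pos: [0.519, -0.1822, 0.0088]
tcp_rot: [2.353, 2.077, 0.002]
force: [0.6, 0.5, 0.6]
grip_width: 0.0591
gripper_force: 0.0
time: 2.1
eef_pos: [0.5192, -0.1817, 0.0087]
tcp_rot: [2.351, 2.078, 0.003]
force: [-0.8, -0.2, 8.2]
grip_width: 0.0197
gripper_force: 108.6
```

```bash
python3 -m handwheel '[0,0,0,0.1,0, 0,0,0,0.25,0.1, 0,0,0,0.4,0.196, 0,0.05,0.1,0.55,0.196, 0,0.1,0.2,0.7,0.196]'; python3 -m handwheel '[0,0.1,0.16,0.08,0, 0,0.2,0.3,0.16,0, 0,0.333,0.463,0.264,0, 0,0.333,0.463,0.264,0, 0,0.333,0.463,0.264,0]'
python3 - <<'E'
from h import *
R=lambda i,x,y,w,h,k:cv2.resize(i[y:y+h,x:x+w],None,fx=k,fy=k,interpolation=cv2.INTER_CUBIC)
s=env.state();print(s['time'],s['eef_pos'],s['force'])
a=snap('scene','pics/s1.png')['color'];b=snap('top','pics/t1.png')['color']
cv2.imwrite('pics/c.png',np.hstack([R(a,240,60,95,140,4),R(b,120,140,95,140,4)]))
E
```

```text
time: 2.6
eef_pos: [0.5444, -0.1275, 0.2091]
tcp_rot: [2.188, 2.252, 0.001]
force: [1.3, -0.3, -2.3]
grip_width: 0.0196
gripper_force: 108.3
time: 3.1
eef_pos: [0.647, 0.015, 0.2873]
tcp_rot: [2.181, 2.259, 0.005]
force: [0.4, -0.7, -1.1]
grip_width: 0.0198
gripper_force: 108.5
3.1 [0.64701171 0.0150275  0.28726319] [ 0.37024455 -0.65346622 -1.07364219]
```

View pics/c.png

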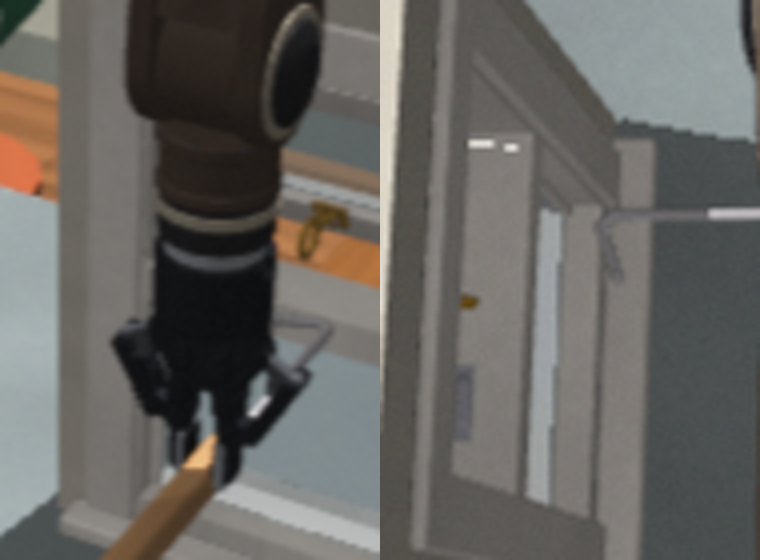

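The crop shows the crook in front of the window. In the top picture the bend is at (605,215), the tip at (615,280), and the brass ring's room edge at (480,302). In the scene picture the bend is at (330,325) and the ring centre at about (311,236).

Run:
```python
from fit import *
from workcell import env
s=env.state();t=s['eef_pos'];print(t)
Cs=lambda u,v:np.array((240+u/4,60+v/4));Ct=lambda u,v:np.array((120+(u-380)/4,140+v/4))
# pole pose x,y,yaw,zrod + pitch
def P(v,x,y):
    q=T(v,(x,y,0));q[2]=v[3];return q
obs=[('top',Ct(605,213),(.170,.002)),('top',Ct(616,280),(.160,.040)),('scene',Cs(330,325),(.170,.002)),('top',Ct(755,213),None)]
f=lambda v:np.concatenate([proj(n,P(v,*a))-m for n,m,a in obs[:3]]+[[(v[2]-1.6025)*100]])
r=least_squares(f,[t[0],t[1]+.04,1.6,t[2]]);print('pole',r.x,np.round(r.fun,1));print('hook',P(r.x,.166,.024)-t, 'bend',P(r.x,.17,.002))
# expected
w=np.load('w.npy')
# ring: triangulate ring centre; scene centre + top column row(=x) 
def g(u): 
    e=proj('scene',u)-Cs(311,236); tt=proj('top',u)-Ct(470,302); return [*e,tt[1]]
for y in(.31,.32,.33):
    h=lambda a:g((a[0],y,a[1])); rr=least_squares(h,[.57,.3]);print(y,rr.x,rr.fun)
for Q in((.578,.3213,.3021),(.578,.3213-.0175,.3021)):print(proj('top',Q),proj('scene',Q))
print(Ct(480,302))
```

```text
[0.64474311 0.01201951 0.28557232]
pole [0.64302938 0.05323343 1.60182912 0.29287281] [-0.7  0.5 -0.  -1.8 -1.7  0.3 -0.1]
hook [-0.03085279  0.20638933  0.00730049] bend [0.63575562 0.22308952 0.29287281]
0.31 [0.57704683 0.30838802] [-1.64433052  0.14374894 -1.22280787]
0.32 [0.57579363 0.30360879] [-0.6973051   0.05932365 -0.51755482]
0.33 [0.57455358 0.29881928] [ 0.24123419 -0.01996304  0.17870951]
[134.91198356 214.21629993] [317.85066574 119.50512228]
[141.77240123 214.38538797] [315.34407634 121.9064218 ]
[145.  215.5]
```

```bash
python3 -m handwheel '[0,0,0.08,0.043,0, 0,0,0.16,0.043,0, 0,0,0.24,0.043,0, 0,0,0.34,0.043,0, 0,0,0.34,0.043,0]';  python3 -m handwheel '[0,0,0,0,0, 0,0,0,0,0]'
python3 - <<'E'
from h import *
R=lambda i,x,y,w,h,k:cv2.resize(i[y:y+h,x:x+w],None,fx=k,fy=k,interpolation=cv2.INTER_CUBIC)
a=snap('scene','pics/s2.png')['color'];b=snap('top','pics/t2.png')['color']
s=env.state();print(s['time'],s['eef_pos'],s['force'])
cv2.imwrite('pics/d.png',np.hstack([R(a,280,80,66,100,6),R(b,120,170,66,100,6)]))
E
```

```text
time: 3.7
eef_pos: [0.6434, 0.1149, 0.298]
tcp_rot: [-2.184, -2.256, 0.001]
force: [-0.1, -0.1, -1.9]
grip_width: 0.0191
gripper_force: 108.4
time: 3.9
eef_pos: [0.644, 0.1119, 0.2985]
tcp_rot: [2.189, 2.254, -0.001]
force: [-0.3, -0.7, -1.8]
grip_width: 0.0193
gripper_force: 108.4
4.0 [0.64423362 0.11187659 0.2986685 ] [-0.01856405 -0.00230845 -2.27728654]
```

View pics/d.png

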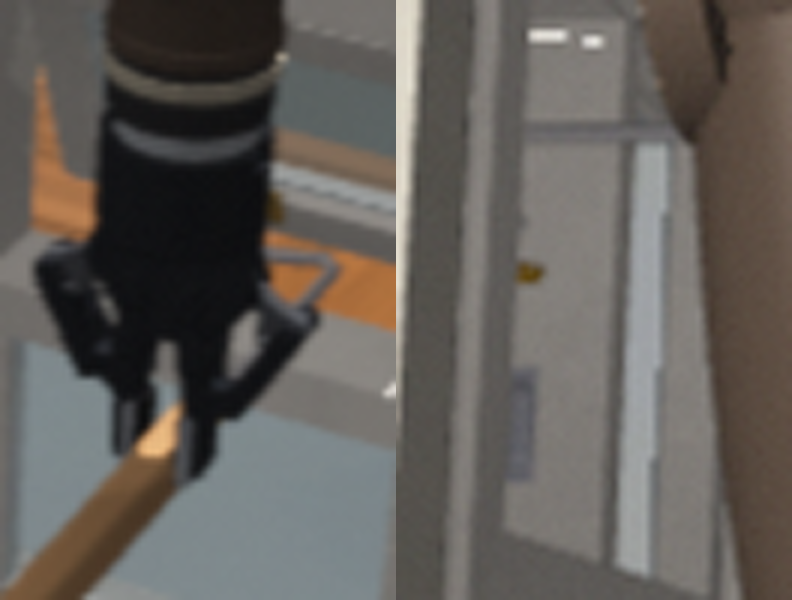

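The crook is through the opening. In the scene picture the bend is at (338,265). The gripper hides the ring there, and the top picture shows the ring's room edge at (543,272).

Run:
```python
from fit import *
w=np.load('w.npy');t=np.array([.6442,.1119,.2987])
for dz in(.0043,.0073):
    b=t+[-.0309+.022,.2055+.003,dz];print('bend',b,proj('scene',b),'obs',280+338/6,80+265/6)
print('bendtrue solve:')
r=least_squares(lambda a:np.r_[proj('scene',[a[0],b[1],a[1]])-[336.3,124.2]],[.63,.3]);print(r.x)
for x in(-.012,0,.012):print('catch',x,proj('scene',T(w,(x,.06,.268))),'obs',(298.75,125.5))
# facing inner-bottom edge head occlusion in top; ring room edge col 144.5
for y in(.295,.3,.305):print(y,proj('top',[.577,y,.303]))
# mid rail front edge in top: crop d col ~ 612->
print('midrail room edge',[ (x,proj('top',T(w,(x,0,.265)))) for x in(-.04,-.03)], 'obs col',120+(615-396)/6)
```

```text
bend [0.6353 0.3204 0.303 ] [334.86398379 124.28140611] obs 336.3333333333333 124.16666666666666
bend [0.6353 0.3204 0.306 ] [334.95860354 123.40626602] obs 336.3333333333333 124.16666666666666
bendtrue solve:
[0.63986163 0.30464018]
catch -0.012 [295.96175472 128.01258671] obs (298.75, 125.5)
catch 0 [297.63514456 126.3368702 ] obs (298.75, 125.5)
catch 0.012 [299.29145096 124.67826086] obs (298.75, 125.5)
0.295 [145.10373019 214.79761008]
0.3 [143.14208622 214.74926145]
0.305 [141.18044446 214.70091288]
midrail room edge [(-0.04, array([159.43355956, 216.49495552])), (-0.03, array([155.60912702, 216.52019   ]))] obs col 156.5
```

```bash
python3 -m handwheel '[0,-0.03,0,0,0, 0,-0.05,0,0,0, 0,-0.07,0,0,0, 0,-0.07,0,0,0]';  python3 -m handwheel '[0,-0.02,0,0,0, 0,-0.035,0,0,0, 0,-0.055,0,0,0, 0,-0.055,0,0,0]'
```

```text
time: 4.4
eef_pos: [0.6225, 0.1132, 0.2993]
tcp_rot: [2.187, 2.255, 0.001]
force: [0.0, -1.1, -1.4]
grip_width: 0.0195
gripper_force: 108.4
time: 4.8
eef_pos: [0.6062, 0.1134, 0.2989]
tcp_rot: [2.187, 2.256, 0.0]
force: [0.6, 0.4, -1.8]
grip_width: 0.0194
gripper_force: 108.4
```

```bash
python3 -m handwheel '[0,0,-0.02,0,0, 0,0,-0.04,0,0, 0,0,-0.05,0,0]';  python3 -m handwheel '[0,0,-0.02,0,0, 0,0,-0.04,0,0, 0,0,-0.06,0,0]'
python3 - <<'E'
from h import *
R=lambda i,x,y,w,h,k:cv2.resize(i[y:y+h,x:x+w],None,fx=k,fy=k,interpolation=cv2.INTER_CUBIC)
b=snap('top','pics/t3.png')['color'];a=snap('scene','pics/s3.png')['color']
s=env.state();print(s['time'],s['eef_pos'],s['force'])
cv2.imwrite('pics/e.png',np.hstack([R(a,280,80,66,100,6),R(b,120,170,66,100,6)]))
E
```

```text
time: 5.1
eef_pos: [0.607, 0.098, 0.2985]
tcp_rot: [-2.187, -2.254, -0.001]
force: [-0.3, 2.6, -1.3]
grip_width: 0.0195
gripper_force: 108.5
time: 5.4
eef_pos: [0.607, 0.0802, 0.2987]
tcp_rot: [-2.187, -2.255, -0.002]
force: [0.3, 4.5, 0.3]
grip_width: 0.0192
gripper_force: 108.6
5.5 [0.60691511 0.07934494 0.29882564] [-1.20879178  0.73394751 -0.56222279]
```

View pics/e.png

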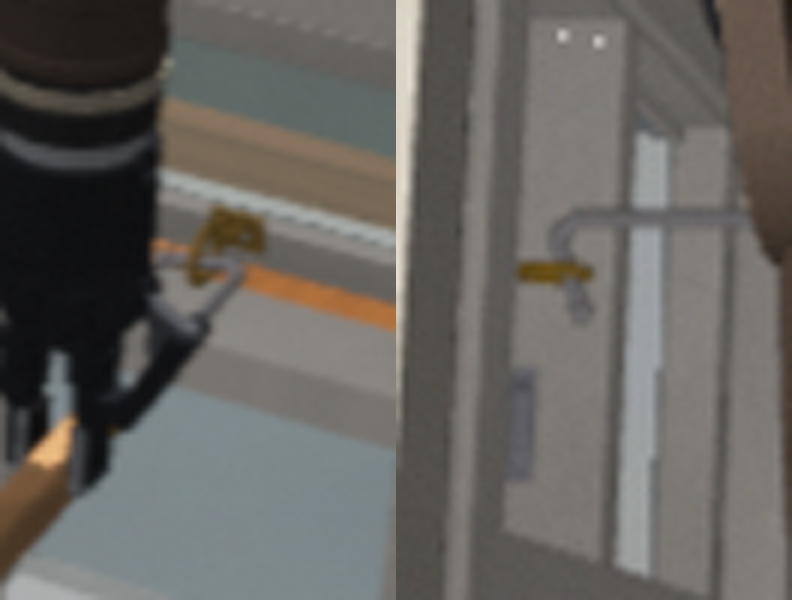

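The crook is through the ring: in the top picture the tip at (583,315) and the bend at (560,225) lie either side of the ring at (555,272), and the sash is following. I'll continue gently.

```bash
python3 -m handwheel '[0,0,-0.015,0,0, 0,0,-0.03,0,0, 0,0,-0.045,0,0, 0,0,-0.06,0,0, 0,0,-0.07,0,0]';  python3 -m handwheel '[0,0,-0.008,0,0, 0,0,-0.016,0,0, 0,0,-0.024,0,0, 0,0,-0.03,0,0, 0,0,-0.03,0,0]'
```

```text
time: 6.0
eef_pos: [0.6068, 0.0591, 0.2988]
tcp_rot: [-2.187, -2.255, -0.001]
force: [-1.3, 4.1, 1.8]
grip_width: 0.0193
gripper_force: 108.8
time: 6.5
eef_pos: [0.6067, 0.0522, 0.2984]
tcp_rot: [-2.184, -2.254, -0.004]
force: [-0.2, 12.6, 0.1]
grip_width: 0.0195
gripper_force: 108.7
```

Catch contact. Continuing in small steps.

```bash
python3 -m handwheel '[0,0,-0.004,0,0, 0,0,-0.008,0,0, 0,0,-0.012,0,0, 0,0,-0.012,0,0]';  python3 -m handwheel '[0,0,-0.004,0,0, 0,0,-0.008,0,0, 0,0,-0.012,0,0, 0,0,-0.012,0,0]'
```

```text
time: 6.9
eef_pos: [0.6067, 0.0495, 0.2984]
tcp_rot: [-2.182, -2.254, -0.006]
force: [-1.0, 13.6, -0.5]
grip_width: 0.0194
gripper_force: 108.7
time: 7.3
eef_pos: [0.6068, 0.0445, 0.2985]
tcp_rot: [-2.185, -2.255, -0.003]
force: [0.4, 9.7, 0.2]
grip_width: 0.0194
gripper_force: 108.8
```

```bash
python3 -m handwheel '[0,0,-0.005,0,0, 0,0,-0.01,0,0, 0,0,-0.01,0,0]';  python3 -m handwheel '[0,0,-0.005,0,0, 0,0,-0.01,0,0, 0,0,-0.01,0,0]'
```

```text
time: 7.6
eef_pos: [0.6069, 0.0407, 0.2986]
tcp_rot: [-2.186, -2.255, -0.001]
force: [-0.3, 5.9, 0.1]
grip_width: 0.0193
gripper_force: 108.8
time: 7.9
eef_pos: [0.6067, 0.0402, 0.2984]
tcp_rot: [-2.182, -2.253, -0.007]
force: [-0.2, 15.9, 0.1]
grip_width: 0.0191
gripper_force: 108.7
```

```bash
python3 -m handwheel '[0,0,-0.005,0,0, 0,0,-0.007,0,0, 0,0,-0.007,0,0]'
python3 - <<'E'
from h import *
R=lambda i,x,y,w,h,k:cv2.resize(i[y:y+h,x:x+w],None,fx=k,fy=k,interpolation=cv2.INTER_CUBIC)
b=snap('top','pics/t4.png')['color'];a=snap('scene','pics/s4.png')['color']
s=env.state();print(s['time'],s['eef_pos'],s['force'])
cv2.imwrite('pics/f.png',np.hstack([R(a,280,80,66,100,6),R(b,120,170,66,100,6)]))
E
```

```text
time: 8.2
eef_pos: [0.6066, 0.04, 0.2983]
tcp_rot: [-2.179, -2.252, -0.01]
force: [-2.4, 22.0, -0.3]
grip_width: 0.0193
gripper_force: 108.6
8.3 [0.60662563 0.03997585 0.29829128] [-1.14775729 23.07086021 -1.48206808]
```

View pics/f.png

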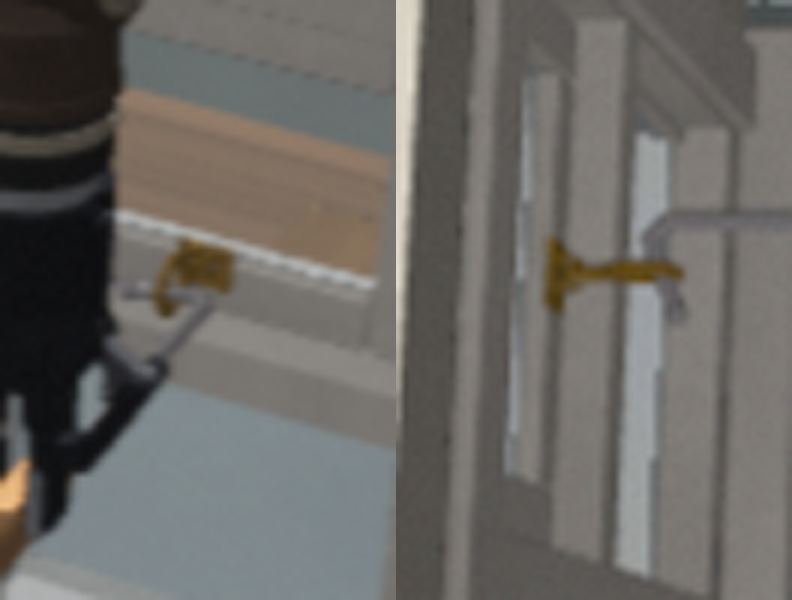

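The sash is shut and the ring is still on the crook. I'll relax and unhook.

```bash
python3 -m handwheel '[0,0,0.012,0,0, 0,0,0.024,0,0, 0,0,0.024,0,0, 0,0,0.024,0,0]'; python3 -m handwheel '[0,0,0.01,0,0, 0,0,0.02,0,0, 0,0,0.02,0,0]'
```

```text
time: 8.7
eef_pos: [0.6067, 0.0419, 0.2983]
tcp_rot: [-2.187, -2.255, 0.002]
force: [-1.6, 2.9, -0.9]
grip_width: 0.0192
gripper_force: 108.5
time: 9.0
eef_pos: [0.607, 0.0479, 0.2985]
tcp_rot: [2.187, 2.255, -0.001]
force: [0.2, -0.3, -2.6]
grip_width: 0.0196
gripper_force: 108.5
```

```bash
python3 -m handwheel '[0,0.03,0.008,0,0, 0,0.06,0.016,0,0, 0,0.085,0.02,0,0, 0,0.12,0.02,0,0, 0,0.13,0.02,0,0]'; python3 -m handwheel '[0,0,-0.1,0,0, 0,0,-0.2,0,0, 0,0,-0.35,0,0, 0,-0.05,-0.5,0,0, 0,-0.1,-0.65,0,0]'
python3 - <<'E'
from h import *
snap('scene','pics/s5.png');t=snap('top','pics/t5.png')['color']
s=env.state();print(s['time'],s['eef_pos'],s['force'])
E
```

```text
time: 9.5
eef_pos: [0.6472, 0.0543, 0.2976]
tcp_rot: [-2.187, -2.255, 0.001]
force: [-0.5, -0.5, -2.3]
grip_width: 0.0197
gripper_force: 108.5
time: 10.0
eef_pos: [0.6157, -0.1423, 0.298]
tcp_rot: [-2.186, -2.256, 0.001]
force: [-0.1, -0.4, -1.5]
grip_width: 0.0194
gripper_force: 108.5
10.1 [ 0.61433289 -0.14596838  0.29871965] [-0.36187151  0.7471099  -0.9933432 ]
```

View pics/s5.png

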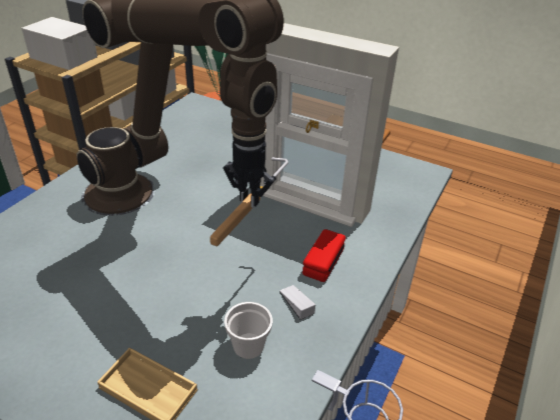

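```bash
python3 -m handwheel '[0,-0.13,-0.05,-0.1,0, 0,-0.26,-0.1,-0.25,0, 0,-0.37,-0.14,-0.4,0, 0,-0.37,-0.14,-0.55,0, 0,-0.37,-0.14,-0.7,0]'; python3 -m handwheel '[0,0,0,-0.1,0, 0,0,0,-0.19,0, 0,0,0,-0.21,0, 0,0,0,-0.22,0, 0,0,0,-0.22,0]'
```

```text
time: 10.6
eef_pos: [0.5043, -0.183, 0.0945]
tcp_rot: [2.187, 2.253, 0.001]
force: [1.2, -0.5, -1.2]
grip_width: 0.0192
gripper_force: 108.8
time: 11.1
eef_pos: [0.5061, -0.1828, 0.0301]
tcp_rot: [2.186, 2.255, 0.001]
force: [-0.4, -0.0, -0.9]
grip_width: 0.0196
gripper_force: 108.7
```

```bash
python3 -m handwheel '[0,0,0,-0.02,0, 0,0,0,-0.04,0, 0,0,0,-0.055,0, 0,0,0,-0.06,0, 0,0,0,-0.06,0]'; python3 -m handwheel '[0,0,0,-0.005,0, 0,0,0,-0.005,0]'
```

```text
time: 11.6
eef_pos: [0.5049, -0.1826, 0.0108]
tcp_rot: [-2.187, -2.255, 0.0]
force: [-0.1, 0.2, -1.5]
grip_width: 0.0198
gripper_force: 108.7
time: 11.8
eef_pos: [0.5052, -0.1827, 0.0096]
tcp_rot: [-2.187, -2.255, 0.0]
force: [1.3, -0.3, -1.4]
grip_width: 0.0194
gripper_force: 108.7
```

```bash
python3 -m handwheel '[0,0,0,-0.004,0, 0,0,0,-0.004,0]'; python3 -m handwheel '[0.3,0,0,0,0, 0.6,0,0,0,0, 1,0,0,0,0, 1,0,0,0,0, 1,0,0,0,0]'; python3 -m handwheel '[1,0,0,0,0, 1,0,0,0.03,0, 1,0,0,0.1,0, 1,0,0,0.25,0, 1,0,0,0.4,0]'; python3 -m handwheel '[1,-0.1,-0.1,0.1,0, 1,-0.3,-0.3,0.3,0, 1,-0.5,-0.5,0.4,0, 1,-0.5,-0.5,0.4,0, 1,-0.5,-0.5,0.4,0]'
python3 - <<'E'
from h import *
a=snap('scene','pics/s6.png')['color'];t=snap('top','pics/t6.png')['color']
R=lambda i,x,y,w,h,k:cv2.resize(i[y:y+h,x:x+w],None,fx=k,fy=k,interpolation=cv2.INTER_CUBIC)
cv2.imwrite('pics/g.png',np.hstack([R(a,90,80,280,330,1.4),R(t,220,140,210,247,462/247)[:462]]))
E
```

```text
time: 12.0
eef_pos: [0.5053, -0.1828, 0.0087]
tcp_rot: [2.187, 2.255, 0.0]
force: [-1.1, 0.8, 0.3]
grip_width: 0.0196
gripper_force: 108.9
time: 12.5
eef_pos: [0.5052, -0.1827, 0.0084]
tcp_rot: [2.187, 2.255, -0.0]
force: [-0.1, 0.1, -0.7]
grip_width: 0.082
gripper_force: 0.0
time: 13.0
eef_pos: [0.5044, -0.1824, 0.1297]
tcp_rot: [-2.186, -2.254, 0.001]
force: [0.8, -0.4, -0.3]
grip_width: 0.0854
gripper_force: 0.0
time: 13.5
eef_pos: [0.3536, -0.3337, 0.2506]
tcp_rot: [2.186, 2.254, -0.0]
force: [0.2, -0.1, 0.7]
grip_width: 0.0858
gripper_force: 0.0
```

View pics/g.png

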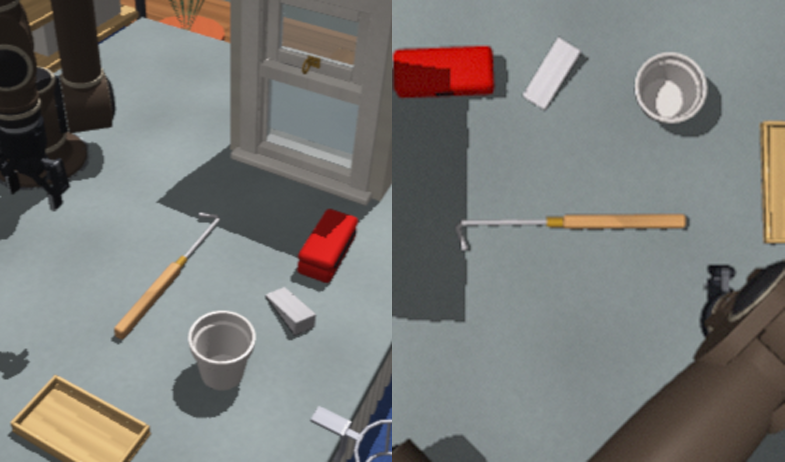

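The pole lies flat and clear (handle end at (685,221), crook at (463,240) in the top view). The window is shut and the bystanders haven't moved.

```bash
python3 -c "
from workcell import env
print(env.job_done())"
```

```text
the job is handed in; nothing more can be done
None
```

I handed the job in at about 14 s: the vent sash is drawn shut and holding on its catch, the pole lies flat on the shelf clear of everything, and the other things stand where they were; the hand-in returned no verdict.

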